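# Set plaster reliefs out to dry in order of size

### The job

Set the four small plaster reliefs out to dry on the four card pads of the drying board, one centred on each pad, carved face up, in order of size: the smallest next to the blue-taped end, the largest at the bare end. Plaster chips, so set each one down rather than dropping it, and leave the tub of plaster where it stands.

Things in the scene. Friction and masses are not known exactly. Their poses are not given: they have to be found in the camera images.
- relief34: the smallest plaster relief: a white round plaster disc, 34 mm in diameter, 20 mm thick, with a carved rosette of 3 petals on top; lies face up loose on the table. Origin: centre of its underside; z up out of the carved face.
- relief44: the second smallest plaster relief: a white round plaster disc, 44 mm in diameter, 20 mm thick, with a carved rosette of 4 petals on top; lies face up loose on the table. Origin: centre of its underside; z up out of the carved face.
- relief54: the second largest plaster relief: a white round plaster disc, 54 mm in diameter, 20 mm thick, with a carved rosette of 6 petals on top; lies face up loose on the table. Origin: centre of its underside; z up out of the carved face.
- relief64: the largest plaster relief: a white round plaster disc, 64 mm in diameter, 20 mm thick, with a carved rosette of 8 petals on top; lies face up loose on the table. Origin: centre of its underside; z up out of the carved face.
- pad1: the leftmost (largest y) of the four equal brown card pads on the drying board: 72 x 72 x 4 mm, fixed. Origin: centre of its underside, 12 mm above the table, so its top is 16 mm above the table; its y axis runs along the row, pads are 85 mm apart. The board is a dark wood slab 90 x 430 x 12 mm, fixed, lying roughly left to right.
- pad2: the second from the left (second largest y) of the four equal brown card pads on the drying board: 72 x 72 x 4 mm, fixed. Origin: centre of its underside, 12 mm above the table, so its top is 16 mm above the table; its y axis runs along the row, pads are 85 mm apart. The board is a dark wood slab 90 x 430 x 12 mm, fixed, lying roughly left to right.
- pad3: the third from the left of the four equal brown card pads on the drying board: 72 x 72 x 4 mm, fixed. Origin: centre of its underside, 12 mm above the table, so its top is 16 mm above the table; its y axis runs along the row, pads are 85 mm apart. The board is a dark wood slab 90 x 430 x 12 mm, fixed, lying roughly left to right.
- pad4: the rightmost (smallest y) of the four equal brown card pads on the drying board: 72 x 72 x 4 mm, fixed. Origin: centre of its underside, 12 mm above the table, so its top is 16 mm above the table; its y axis runs along the row, pads are 85 mm apart. The board is a dark wood slab 90 x 430 x 12 mm, fixed, lying roughly left to right.
- tape_end: the end batten wrapped in blue tape: 90 x 20 x 15 mm, fixed across one end of the drying board, 67.5 mm from the centre of the nearest pad (left or right end, it varies); a bare pale wood batten of the same size is at the other end. Origin: centre of its underside, 12 mm above the table. Its top is 27 mm above the table.
- tub: a translucent whitish plastic tub of set plaster, 70 mm across the rim, 50 mm tall, 220 g, standing loose among the reliefs. Origin: centre of its underside.
Not all that is in view belongs to the job. What is shaped like the relief64 but black or brown is not meant.

How it is judged:
By the outcome, as a careful person would: the job done as asked, in the order asked, and still so for the second after the job is handed in, with the robot touching nothing.
It also fails if it takes over 96 s, if anything falls off the work surface, if the arm or the gripper's body presses on something with over 40 N, if the wrist force passes 120 N, or if a joint passes its speed limit or range.

### The arm

A 6-joint arm with a two-finger parallel gripper is mounted at the origin on the work surface. World frame = base frame: x ahead of the robot, y to its left, z up, the work surface at z = 0. Lengths are in m, angles in degrees, forces in N, time in s.
With the tool pointing down it reaches from about 0.25 to 0.725 m from the base axis. Payload 9.7 kg.
Tool frame: the origin (TCP) lies between the finger pads; the fingertips stand bot.tcp_to_tips ahead of it and the grasp point (between the pads) lies 11 mm behind it (bot.tcp_to_tips is the distance from the TCP to the fingertips, in m); z points along the fingers, y is the line along which they close (so a half turn about z gives the same grasp; the last joint's range is limited). The gripper opens to 85 mm and grips with 20 to 120 N. Pads are 22 mm wide; open, the fingers measure 114 mm over their backs; the gripper's body (76 mm by 85 mm) begins 54 mm behind the grasp point. The pads swing forward as they close: fully open they stand 13 mm farther back than shut.
Start: joints at [73.281, 4.979, 10.078, 95.1, 0, 90], TCP at [0.158, 0.527, 0.239] pointing down, gripper open.
Joint ranges: [-179.16, 179.16], [-48.56, 103.87], [-65.8, 70.77], [-126.05, 130.52], [-82.76, 87.17], [-180, 180]. Speed limits (degrees/s): [127.2, 127.2, 147.25, 180, 180, 180].

### API

Orientations are given as [roll, pitch, yaw] about the fixed x, y, z axes, in that order (R = Rz(yaw) Ry(pitch) Rx(roll)).
In Python, from workcell import bot gives the robot as it stands. The module is installed in compiled form; this text tells all that it offers.
- The arm moves only by the tool carry_out, never from a script. Its arguments are lists of equal length, an entry for each row: "linear": the shift along the world's x, y, z normalised to -1 to 1, where 1 is 2 cm, a list of three; "rotation": the turn, a rotation vector about the world's x, y, z normalised to -1 to 1, where 1 is 8 degrees, a list of three; "grip": the closure, from -1 (fully open) to 1 (shut). In form: {"linear": [[tx, ty, tz], ...], "rotation": [[rx, ry, rz], ...], "grip": [grip, ...]}. A call has 1 to 12 rows; each row shifts and turns the commanded pose from where the row before left it; what a row does not reach is not made up. A row lasts 1/10 s, in which the tool goes at most 50 mm and 8.59 degrees, less where a joint would pass 70% of its speed; a pose out of reach is approached as far as the arm can. A call with a number of a shift or a turn outside -1 to 1 is refused whole. A call with a gripper value outside its range is refused whole. The fingers move at their own pace and stop on an object; "grip_force" is the grip in N (left out, the last holds). Time passes only in rows, so rows that do not move let the fingers close. It gives the time, the measured TCP pose, the force, the opening and the grip force at its end, in the units of the state.
- bot.get_obs(): the state, without advancing time (a new reading comes with each control period).
- bot.camera(name): name is "side" or "top"; returns the picture (480x640x3 uint8, blue, green, red); there is no depth.
- bot.camera_model(name): a dict with "fx", "fy", "cx", "cy" (pixels), "distortion" ([k1, k2, p1, p2, k3] as OpenCV has them; the pictures are not rectified), "camera_from_world" (4x4, takes a point from world to camera coordinates). Camera axes: x right, y up, looking along -z (the intrinsics and any distortion apply to the point x, -y, -z); pixel columns grow to the right and rows downward; lengths in m; the calibration is good to about 2 mm. A picture is of the moment at which its call begins. camera_model takes no time and is no camera call.
- bot.job_done(): hands the job in; it is judged then, once.
The state is a dict: "time": time; "q": joint angles; "qd": joint speeds; "joint_efforts": joint torques, N m; "ee_pos": TCP position; "tcp_rot": TCP orientation; "wrist_force": force on the tool from outside, world axes, zero at the start; "torque": the same for the moment, N m; "opening": finger opening in m; "grasp_force": force on a finger pad.
Only numpy, scipy, OpenCV 4.12 (cv2) and the standard library are available. Lean on these libraries where they do the work, as an engineer would, in place of code of your own. Each camera call takes 0.05 s, during which the arm holds its last target. There are 200 camera calls.

## Working session

There is one attempt and no reset: what is moved stays moved. The work goes in short steps, Python scripts to look and compute and a tool call to move; the robot and the scene stay as the last step left them, time stands still between calls to the robot, and variables do not carry over. Pictures are saved under pics/ and viewed, at most 14 in all, crops included, and the job is handed in when it is done.

Besides the shell and the picture viewer there is one more tool, called as a command line: name --argument value ..., lists and objects as JSON in quotes. carry_out: Moves the arm, as the interface text tells. Its arguments: {"type":"object","properties":{"linear":{"type":"array","items":{"type":"array","items":{"type":"number"}}},"rotation":{"type":"array","items":{"type":"array","items":{"type":"number"}}},"grip":{"type":"array","items":{"type":"number"}},"grip_force":{"type":"number"}},"required":["linear","rotation","grip"]}

```bash
mkdir -p pics; python3 - <<'E'
from workcell import bot
import cv2,numpy as np
for n in("top","side"):
    cv2.imwrite(f"pics/{n}0.png",bot.camera(n)); m=bot.camera_model(n); print(n,m['fx'],m['cx'],m['cy'],m['distortion'],np.round(m['camera_from_world'],3).tolist())
o=bot.get_obs();print(o,bot.tcp_to_tips)
E
```

```text
top 544.1002157393475 318.11867462957804 241.02475518928236 [-0.08459746  0.          0.          0.          0.        ] [[-0.008, -1.0, -0.0, -0.005], [0.994, -0.008, 0.113, -0.526], [-0.113, 0.001, 0.994, -1.044], [0.0, 0.0, 0.0, 1.0]]
side 583.4610025534042 328.0922638060354 247.38792392479436 [-0.08415327  0.          0.          0.          0.        ] [[0.812, -0.583, -0.02, -0.424], [0.322, 0.419, 0.849, -0.214], [-0.487, -0.696, 0.528, -0.721], [0.0, 0.0, 0.0, 1.0]]
{'time': 0.1, 'q': array([7.32805475e+01, 5.00915865e+00, 1.00379084e+01, 9.50993070e+01,
       1.61645806e-03, 8.99995017e+01]), 'qd': array([ 0.01722866, -0.08675636,  0.07118836,  0.13856944,  0.04476416,
        0.0077628 ]), 'joint_efforts': array([ 8.46462535e-04, -5.21559191e+01,  4.65653801e+01,  1.59449381e-02,
       -6.51504664e-06, -6.86996103e-06]), 'ee_pos': array([0.15816237, 0.52656025, 0.23863262]), 'tcp_rot': array([-1.79929443e+02, -1.61707048e-03,  1.63281044e+02]), 'wrist_force': array([ 0.74995493, -0.3413354 ,  0.56129732]), 'torque': array([0.00591454, 0.00221736, 0.01923044]), 'grasp_force': 0.0, 'opening': 0.08526252475936145} 0.008
```

View pics/top0.png

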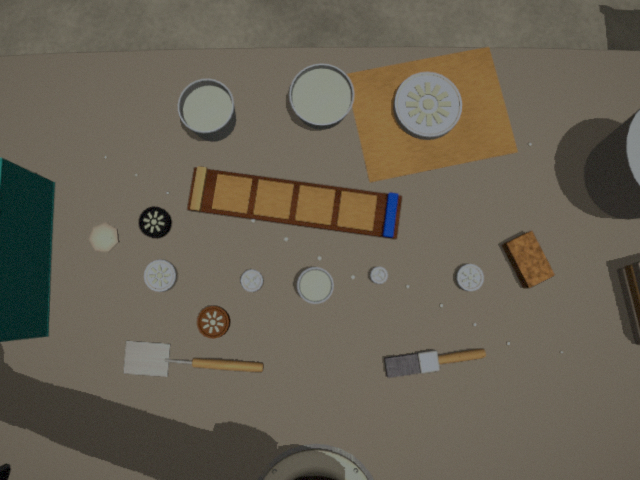

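View pics/side0.png

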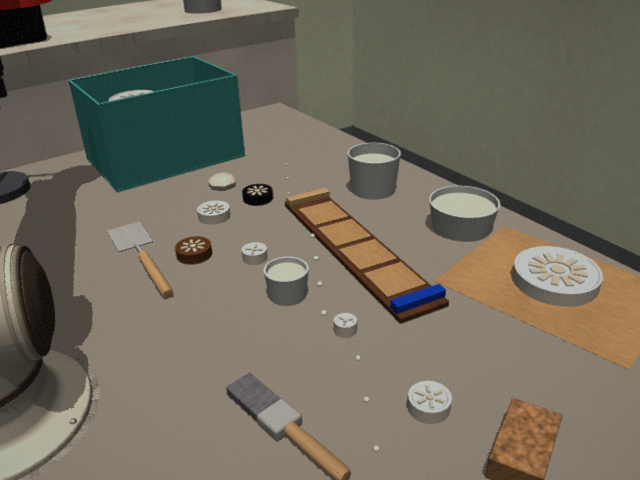

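The top view's white round candidates are (160,276) for 64, (470,278) for 54, (252,281) for 44 and (379,275) for 34. Things that could be mistaken for them are the black disc (155,222), brown disc (213,321), plaster lump (104,237), plate (428,105) and tub (316,286). The blue tape is at the right, (392,215), so pad4 takes the 34 and pad1 the 64.

```bash
cat > h.py <<'E'
from workcell import bot
import cv2,numpy as np
def proj(n,P):
    m=bot.camera_model(n);T=np.array(m['camera_from_world']);P=np.atleast_2d(P)
    c=P@T[:3,:3].T+T[:3,3]; c=c*[1,-1,-1]
    K=np.array([[m['fx'],0,m['cx']],[0,m['fy'],m['cy']],[0,0,1]])
    return cv2.projectPoints(c,np.zeros(3),np.zeros(3),K,np.array(m['distortion']))[0][:,0]
def back(n,uv,z):
    m=bot.camera_model(n);T=np.array(m['camera_from_world'])
    K=np.array([[m['fx'],0,m['cx']],[0,m['fy'],m['cy']],[0,0,1]])
    u=cv2.undistortPoints(np.array(uv,float).reshape(-1,1,2),K,np.array(m['distortion']))[:,0]
    d=np.c_[u[:,0],-u[:,1],-np.ones(len(u))]@T[:3,:3]; o=-T[:3,:3].T@T[:3,3]
    return (o+d*((z-o[2])/d[:,2])[:,None])[:,:2]
def discs(img,n,seeds,z=.02,win=30):
    out=[]
    for (u,v) in seeds:
        c=img[v-win:v+win,u-win:u+win]; g=cv2.cvtColor(c,cv2.COLOR_BGR2GRAY)
        t,_=cv2.threshold(g,0,255,cv2.THRESH_OTSU+cv2.THRESH_BINARY); b=(g>t).astype(np.uint8)
        cs,_=cv2.findContours(b,cv2.RETR_EXTERNAL,cv2.CHAIN_APPROX_NONE)
        k=max(cs,key=cv2.contourArea)[:,0]+[u-win,v-win]
        xy=back(n,k,z); (cx,cy),r=cv2.minEnclosingCircle((xy*1000).astype(np.float32))
        out.append((round(cx),round(cy),round(2*r),int(t)))
    return out
E
python3 - <<'E'
from h import *
t=cv2.imread('pics/top0.png');s=cv2.imread('pics/side0.png')
a=discs(t,'top',[(470,278),(379,275),(252,281),(160,276)]);print(a)
print(discs(s,'side',[(430,400),(345,323),(255,252),(213,211)]))
print('tub',discs(t,'top',[(316,286)],.05),discs(s,'side',[(286,277)],.05))
hsv=cv2.cvtColor(t,cv2.COLOR_BGR2HSV)
m=((hsv[...,0]<25)&(hsv[...,1]>100)&(hsv[...,2]>110)).astype(np.uint8);m[:165]=0;m[245:]=0;m[:,:185]=0;m[:,405:]=0
m=cv2.erode(m,np.ones((3,3)))
for c in cv2.findContours(m,0,2)[0]:
    if cv2.contourArea(c)>100:
        r=cv2.minAreaRect(c);print('pad',np.round(r[0],1),np.round(r[1]),back('top',[r[0]],.016).round(4))
print('tape',back('top',[(392,215)],.027))
big=lambda i,u,v:cv2.resize(i[v-30:v+30,u-40:u+40],(400,300),interpolation=cv2.INTER_CUBIC)
cv2.imwrite('pics/crop0.png',np.vstack([np.hstack([big(t,470,278),big(t,379,275)]),np.hstack([big(t,252,281),big(t,160,270)])]))
E
```

```text
[(452, -312, 54, 121), (458, -130, 33, 122), (450, 123, 43, 123), (461, 309, 64, 122)]
[(452, -313, 54, 152), (458, -131, 34, 155), (456, 37, 72, 155), (461, 305, 64, 152)]
tub [(439, -3, 70, 122)] [(427, -17, 190, 115)]
pad [356.9 210.5] [33. 33.] [[ 0.5885 -0.0878]]
pad [314.9 204.7] [34. 33.] [[ 0.601  -0.0034]]
pad [273.2 199. ] [33. 33.] [[0.6134 0.0806]]
pad [231.6 193.3] [33. 33.] [[0.626 0.165]]
pad [197.8 188. ] [ 7. 41.] [[0.6376 0.2342]]
pad [385. 173.] [14. 36.] [[ 0.6653 -0.1463]]
tape [[ 0.57697177 -0.15685545]]
```

View pics/crop0.png

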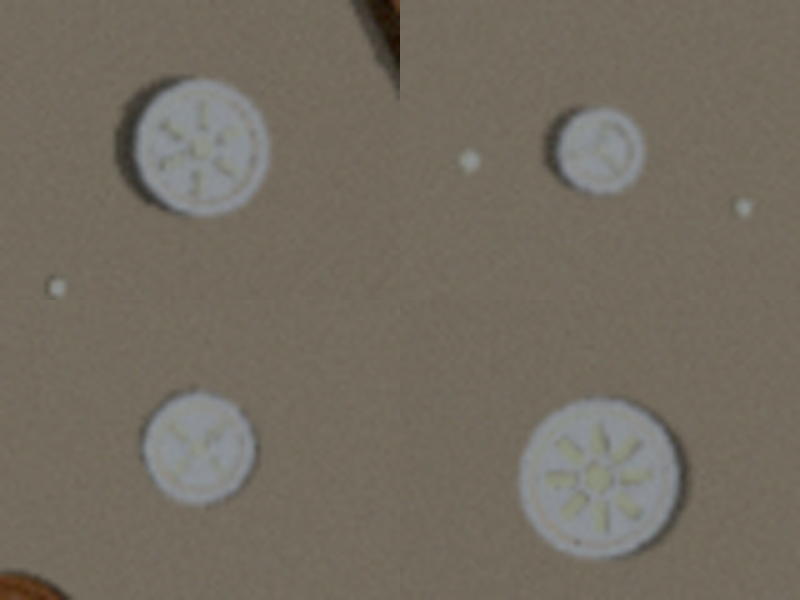

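The crops show 6 petals (top left, 470,278), 3 (top right, 379,275), 4 (bottom left, 252,281) and 8 (bottom right, 160,276). Diameters of 54, 33, 43 and 64 mm agree, so all four are confirmed. I start with relief64 → pad1, closing across the row (tool yaw about 81.6).

carry_out --linear '[[1,-1,0],[1,-1,0],[1,-1,0],[1,-1,0],[1,-1,0],[1,-1,0],[1,-1,0],[1,-1,0],[1,-1,0],[1,-1,0],[1,-0.9,0],[1,0,0]]' --rotation '[[0,0,-1],[0,0,-1],[0,0,-1],[0,0,-1],[0,0,-1],[0,0,-1],[0,0,-1],[0,0,-1],[0,0,-1],[0,0,-1],[0,0,-0.2],[0,0,0]]' --grip '[-1,-1,-1,-1,-1,-1,-1,-1,-1,-1,-1,-1]' --grip_force 40

```text
time: 1.3
ee_pos: [0.3989, 0.3069, 0.2395]
tcp_rot: [180.0, 0.0, 81.5]
wrist_force: [0.8, 1.2, 0.8]
opening: 0.0853
grasp_force: 0.0
```

carry_out --linear '[[1,0.1,0],[1,0,-1],[1,0,-1],[0.1,0,-1],[0,0,-1],[0,0,-1],[0,0,-1],[0,0,-1],[0,0,-1],[0,0,-1],[0,0,0],[0,0,0]]' --rotation '[[0,0,0],[0,0,0],[0,0,0],[0,0,0],[0,0,0],[0,0,0],[0,0,0],[0,0,0],[0,0,0],[0,0,0],[0,0,0],[0,0,0]]' --grip '[-1,-1,-1,-1,-1,-1,-1,-1,-1,-1,-1,-1]'

```text
time: 2.5
ee_pos: [0.46, 0.3106, 0.0594]
tcp_rot: [-180.0, 0.0, 81.7]
wrist_force: [0.2, -0.1, 0.8]
opening: 0.0856
grasp_force: 0.0
```

carry_out --linear '[[0.05,-0.1,-0.5],[0,0,-0.5],[0,0,-0.5],[0,0,-0.4],[0,0,-0.3],[0,0,-0.2],[0,0,-0.1],[0,0,0],[0,0,0],[0,0,0],[0,0,0],[0,0,0]]' --rotation '[[0,0,0],[0,0,0],[0,0,0],[0,0,0],[0,0,0],[0,0,0],[0,0,0],[0,0,0],[0,0,0],[0,0,0],[0,0,0],[0,0,0]]' --grip '[-1,-1,-1,-1,-1,-1,-1,-1,0,0.5,0.5,0.5]'

```text
time: 3.7
ee_pos: [0.4616, 0.309, 0.0101]
tcp_rot: [180.0, -0.0, 81.7]
wrist_force: [-1.8, -0.3, 5.8]
opening: 0.0624
grasp_force: 44.1
```

carry_out --linear '[[0,0,0.2],[0,0,0.4],[0,0,0.6],[0,0,0.8],[0,0,1],[0,0,1],[0,0,1],[0.5,0,0.5],[1,-1,0],[1,-1,0],[0,-1,0],[0,0,0]]' --rotation '[[0,0,0],[0,0,0],[0,0,0],[0,0,0],[0,0,0],[0,0,0],[0,0,0],[0,0,0],[0,0,0],[0,0,0],[0,0,0],[0,0,0]]' --grip '[0.5,0.5,0.5,0.5,0.5,0.5,0.5,0.5,0.5,0.5,0.5,0.5]'

```text
time: 4.9
ee_pos: [0.5117, 0.2469, 0.1202]
tcp_rot: [180.0, 0.0, 81.6]
wrist_force: [-0.4, 0.2, -1.2]
opening: 0.0627
grasp_force: 43.9
```

```bash
python3 - <<'E'
from h import *
t=bot.camera('side');cv2.imwrite('pics/side1.png',t)
E
```

```text
(no output)
```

View pics/side1.png

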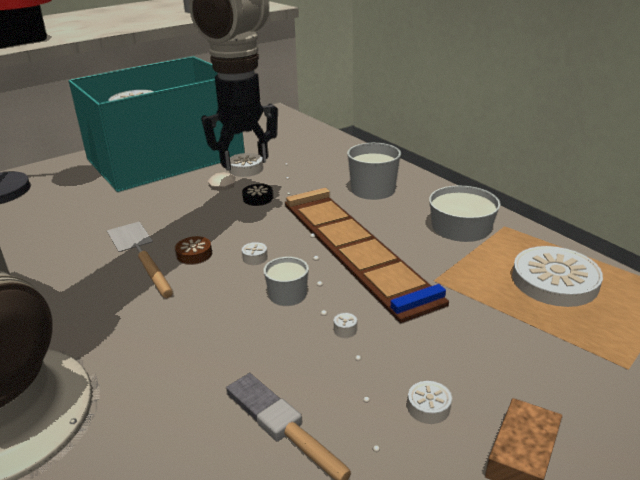

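The relief hangs level in the gripper at (246,163). I carry it over pad1.

carry_out --linear '[[1,-0.7,0],[1,-0.7,0],[1,-0.7,0],[1,-0.7,0],[1,-0.7,0],[0.7,-0.6,0],[0,0,-1],[0,0,-1],[0,0,-0.7],[0,0,-0.4],[0,0,0],[0,0,0]]' --rotation '[[0,0,0],[0,0,0],[0,0,0],[0,0,0],[0,0,0],[0,0,0],[0,0,0],[0,0,0],[0,0,0],[0,0,0],[0,0,0],[0,0,0]]' --grip '[0.5,0.5,0.5,0.5,0.5,0.5,0.5,0.5,0.5,0.5,0.5,0.5]'

```text
time: 6.15
ee_pos: [0.6254, 0.1671, 0.0581]
tcp_rot: [180.0, -0.0, 81.7]
wrist_force: [-0.0, -0.4, 0.1]
opening: 0.0621
grasp_force: 44.0
```

carry_out --linear '[[0.03,-0.1,-0.4],[0,0,-0.4],[0,0,-0.3],[0,0,-0.2],[0,0,-0.1],[0,0,-0.05],[0,0,-0.05],[0,0,-0.05],[0,0,0],[0,0,0]]' --rotation '[[0,0,0],[0,0,0],[0,0,0],[0,0,0],[0,0,0],[0,0,0],[0,0,0],[0,0,0],[0,0,0],[0,0,0]]' --grip '[0.5,0.5,0.5,0.5,0.5,0.5,0.5,0.5,0.5,0.5]'

```text
time: 7.15
ee_pos: [0.6259, 0.1648, 0.0264]
tcp_rot: [180.0, -0.0, 81.7]
wrist_force: [0.1, -0.8, -1.2]
opening: 0.0623
grasp_force: 44.0
```

carry_out --linear '[[0,0,-0.025],[0,0,-0.025],[0,0,-0.025],[0,0,0]]' --rotation '[[0,0,0],[0,0,0],[0,0,0],[0,0,0]]' --grip '[0.5,0.5,0.5,0.5]'

```text
time: 7.55
ee_pos: [0.626, 0.1648, 0.0261]
tcp_rot: [179.9, -0.0, 81.7]
wrist_force: [-3.8, -1.0, 8.0]
opening: 0.0624
grasp_force: 44.9
```

Contact at 8 N, so I release by opening gently, then rise.

carry_out --linear '[[0,0,0.02],[0,0,0],[0,0,0],[0,0,0],[0,0,0],[0,0,0.2],[0,0,0.5],[0,0,1],[0,0,1],[0,0,1],[-0.7,-0.4,0.5],[-1,-0.6,0]]' --rotation '[[0,0,0],[0,0,0],[0,0,0],[0,0,0],[0,0,0],[0,0,0],[0,0,0],[0,0,0],[0,0,0],[0,0,0],[0,0,0],[0,0,0]]' --grip '[0.3,-0.5,-0.8,-1,-1,-1,-1,-1,-1,-1,-1,-1]'

```text
time: 8.75
ee_pos: [0.5929, 0.1451, 0.1119]
tcp_rot: [179.8, -0.1, 81.7]
wrist_force: [-0.4, 0.5, 0.6]
opening: 0.0856
grasp_force: 0.0
```

carry_out --linear '[[-1,-0.15,0],[-1,-0.15,0],[-1,-0.15,0],[-1,-0.15,0],[-1,-0.15,0],[-1,-0.15,-0.5],[-1,-0.15,-1],[-0.15,0,-1],[0,0,-1],[0,0,-0.5],[0,0,0],[0,0,0]]' --rotation '[[0,0,0],[0,0,0],[0,0,0],[0,0,0],[0,0,0],[0,0,0],[0,0,0],[0,0,0],[0,0,0],[0,0,0],[0,0,0],[0,0,0]]' --grip '[-1,-1,-1,-1,-1,-1,-1,-1,-1,-1,-1,-1]'

```text
time: 9.95
ee_pos: [0.4493, 0.1239, 0.0301]
tcp_rot: [180.0, -0.0, 81.7]
wrist_force: [-0.7, 0.3, 1.0]
opening: 0.0853
grasp_force: 0.0
```

```bash
python3 - <<'E'
from h import *
t=bot.camera('side');cv2.imwrite('pics/side2.png',t)
E
```

```text
(no output)
```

View pics/side2.png

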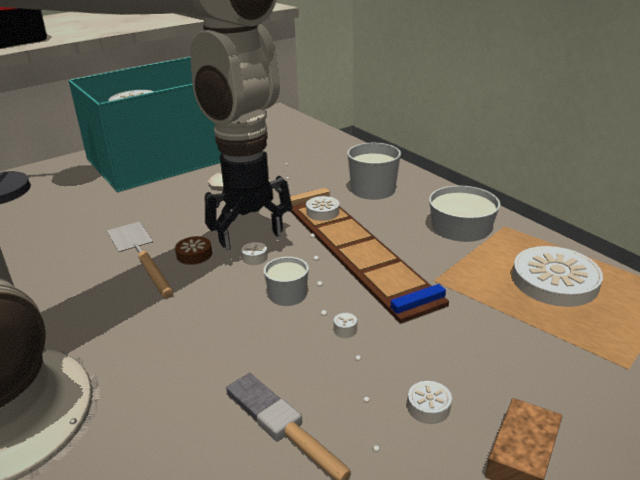

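Relief64 lies face up on pad1 at (323,208), and the fingers straddle relief44 at (254,253).

carry_out --linear '[[0.05,-0.05,-0.4],[0,0,-0.3],[0,0,-0.2],[0,0,-0.1],[0,0,0],[0,0,0],[0,0,0],[0,0,0],[0,0,0],[0,0,0]]' --rotation '[[0,0,0],[0,0,0],[0,0,0],[0,0,0],[0,0,0],[0,0,0],[0,0,0],[0,0,0],[0,0,0],[0,0,0]]' --grip '[-1,-1,-1,-1,-1,0,0.3,0.6,0.6,0.6]'

```text
time: 11.0
ee_pos: [0.4501, 0.1228, 0.0097]
tcp_rot: [180.0, -0.0, 81.7]
wrist_force: [-1.5, -0.8, 5.2]
opening: 0.0431
grasp_force: 40.8
```

carry_out --linear '[[0,0,0.2],[0,0,0.4],[0,0,0.8],[0,0,1],[0,0,1],[0,0,1],[1,-0.8,1],[1,-0.8,0],[1,-0.8,0],[1,-0.8,0],[1,-0.8,0],[1,-0.8,0]]' --rotation '[[0,0,0],[0,0,0],[0,0,0],[0,0,0],[0,0,0],[0,0,0],[0,0,0],[0,0,0],[0,0,0],[0,0,0],[0,0,0],[0,0,0]]' --grip '[0.6,0.6,0.6,0.6,0.6,0.6,0.6,0.6,0.6,0.6,0.6,0.6]'

```text
time: 12.2
ee_pos: [0.5706, 0.026, 0.1176]
tcp_rot: [180.0, -0.0, 81.7]
wrist_force: [0.4, 0.1, -1.3]
opening: 0.0426
grasp_force: 40.7
```

carry_out --linear '[[0.8,-0.75,0],[0.7,-0.7,0],[0,0,-1],[0,0,-1],[0,0,-1],[0,0,-0.6],[0,0,-0.4],[0,0,-0.2],[0,0,-0.2],[0,0,0],[0,0,0]]' --rotation '[[0,0,0],[0,0,0],[0,0,0],[0,0,0],[0,0,0],[0,0,0],[0,0,0],[0,0,0],[0,0,0],[0,0,0],[0,0,0]]' --grip '[0.6,0.6,0.6,0.6,0.6,0.6,0.6,0.6,0.6,0.6,0.6]'

```text
time: 13.3
ee_pos: [0.6001, -0.0022, 0.0298]
tcp_rot: [180.0, -0.0, 81.7]
wrist_force: [0.6, -0.6, -0.4]
opening: 0.0421
grasp_force: 40.7
```

carry_out --linear '[[0.05,-0.06,-0.1],[0,0,-0.05],[0,0,-0.025],[0,0,-0.025],[0,0,-0.02],[0,0,0]]' --rotation '[[0,0,0],[0,0,0],[0,0,0],[0,0,0],[0,0,0],[0,0,0]]' --grip '[0.6,0.6,0.6,0.6,0.6,0.6]'

```text
time: 13.9
ee_pos: [0.6009, -0.0035, 0.0257]
tcp_rot: [180.0, 0.0, 81.7]
wrist_force: [-2.6, -0.4, 7.2]
opening: 0.0425
grasp_force: 41.3
```

carry_out --linear '[[0,0,0.02],[0,0,0],[0,0,0],[0,0,0],[0,0,0],[0,0,0.2],[0,0,0.5],[0,0,1],[0,0,1],[0,0,1],[-1,-0.9,0],[-1,-0.9,0]]' --rotation '[[0,0,0],[0,0,0],[0,0,0],[0,0,0],[0,0,0],[0,0,0],[0,0,0],[0,0,0],[0,0,0],[0,0,0],[0,0,0],[0,0,0]]' --grip '[0.4,-0.3,-0.8,-1,-1,-1,-1,-1,-1,-1,-1,-1]'

```text
time: 15.1
ee_pos: [0.5611, -0.0396, 0.1008]
tcp_rot: [179.9, -0.0, 81.7]
wrist_force: [0.4, -0.1, -0.2]
opening: 0.0854
grasp_force: 0.0
```

carry_out --linear '[[-1,-0.9,0],[-1,-0.9,0],[-1,-0.9,0],[-1,-0.9,0],[-1,-0.9,0],[-0.15,0,-1],[0,0,-1],[0,0,-1],[0,0,-0.5],[0,0,0],[0,0,0]]' --rotation '[[0,0,0],[0,0,0],[0,0,0],[0,0,0],[0,0,0],[0,0,0],[0,0,0],[0,0,0],[0,0,0],[0,0,0],[0,0,0]]' --grip '[-1,-1,-1,-1,-1,-1,-1,-1,-1,-1,-1]'

```text
time: 16.2
ee_pos: [0.4583, -0.1295, 0.0302]
tcp_rot: [179.9, 0.0, 81.7]
wrist_force: [-1.1, -1.2, 0.0]
opening: 0.0853
grasp_force: 0.0
```

carry_out --linear '[[0,-0.02,-0.4],[0,0,-0.3],[0,0,-0.2],[0,0,-0.1],[0,0,0],[0,0,0],[0,0,0],[0,0,0],[0,0,0],[0,0,0]]' --rotation '[[0,0,0],[0,0,0],[0,0,0],[0,0,0],[0,0,0],[0,0,0],[0,0,0],[0,0,0],[0,0,0],[0,0,0]]' --grip '[-1,-1,-1,-1,0,0.4,0.7,0.7,0.7,0.7]'

```text
time: 17.2
ee_pos: [0.4581, -0.1299, 0.0096]
tcp_rot: [180.0, 0.0, 81.7]
wrist_force: [-0.8, -0.3, 5.3]
opening: 0.0325
grasp_force: 40.0
```

carry_out --linear '[[0,0,0.2],[0,0,0.4],[0,0,0.8],[0,0,1],[0,0,1],[0,0,0.6],[1,0.3,0],[1,0.3,0],[1,0.3,0],[1,0.3,0],[1,0.3,0],[1,0.3,0]]' --rotation '[[0,0,0],[0,0,0],[0,0,0],[0,0,0],[0,0,0],[0,0,0],[0,0,0],[0,0,0],[0,0,0],[0,0,0],[0,0,0],[0,0,0]]' --grip '[0.7,0.7,0.7,0.7,0.7,0.7,0.7,0.7,0.7,0.7,0.7,0.7]'

```text
time: 18.4
ee_pos: [0.5785, -0.0935, 0.089]
tcp_rot: [-180.0, -0.0, 81.7]
wrist_force: [-0.8, -0.8, -0.3]
opening: 0.0326
grasp_force: 39.7
```

carry_out --linear '[[0.5,0.29,0],[0,0,-0.5],[0,0,-1],[0,0,-0.7],[0,0,-0.4],[0,0,-0.3],[0,0,0],[0,0,0]]' --rotation '[[0,0,0],[0,0,0],[0,0,0],[0,0,0],[0,0,0],[0,0,0],[0,0,0],[0,0,0]]' --grip '[0.7,0.7,0.7,0.7,0.7,0.7,0.7,0.7]'

```text
time: 19.2
ee_pos: [0.588, -0.0882, 0.0318]
tcp_rot: [180.0, 0.0, 81.7]
wrist_force: [-0.3, 0.5, 0.3]
opening: 0.0327
grasp_force: 39.8
```

carry_out --linear '[[0.03,0.02,-0.15],[0,0,-0.08],[0,0,-0.04],[0,0,-0.025],[0,0,-0.025],[0,0,0]]' --rotation '[[0,0,0],[0,0,0],[0,0,0],[0,0,0],[0,0,0],[0,0,0]]' --grip '[0.7,0.7,0.7,0.7,0.7,0.7]'

```text
time: 19.8
ee_pos: [0.5885, -0.0876, 0.0257]
tcp_rot: [180.0, -0.0, 81.7]
wrist_force: [-2.8, 0.2, 7.6]
opening: 0.0326
grasp_force: 40.3
```

carry_out --linear '[[0,0,0.02],[0,0,0],[0,0,0],[0,0,0],[0,0,0],[0,0,0.2],[0,0,0.5],[0,0,1],[0,0,1],[0,0,1],[-0.6,-1,0],[-0.6,-1,0]]' --rotation '[[0,0,0],[0,0,0],[0,0,0],[0,0,0],[0,0,0],[0,0,0],[0,0,0],[0,0,0],[0,0,0],[0,0,0],[0,0,0],[0,0,0]]' --grip '[0.5,-0.2,-0.8,-1,-1,-1,-1,-1,-1,-1,-1,-1]'

```text
time: 21.0
ee_pos: [0.5649, -0.1278, 0.101]
tcp_rot: [179.9, 0.0, 81.8]
wrist_force: [0.1, -0.8, 0.9]
opening: 0.0854
grasp_force: 0.0
```

carry_out --linear '[[-0.6,-1,0],[-0.6,-1,0],[-0.6,-1,0],[-0.6,-1,0],[-0.6,-1,0],[-0.6,-1,0],[-0.6,-1,0],[-0.6,-1,-0.5],[-0.6,-1,-1],[0,0,-1],[0,0,0],[0,0,0]]' --rotation '[[0,0,0],[0,0,0],[0,0,0],[0,0,0],[0,0,0],[0,0,0],[0,0,0],[0,0,0],[0,0,0],[0,0,0],[0,0,0],[0,0,0]]' --grip '[-1,-1,-1,-1,-1,-1,-1,-1,-1,-1,-1,-1]'

```text
time: 22.2
ee_pos: [0.4566, -0.3076, 0.0501]
tcp_rot: [180.0, 0.0, 81.7]
wrist_force: [0.7, -0.2, 1.1]
opening: 0.0855
grasp_force: 0.0
```

carry_out --linear '[[-0.23,-0.23,0],[0,0,-0.6],[0,0,-0.6],[0,0,-0.4],[0,0,-0.3],[0,0,-0.1],[0,0,0],[0,0,0],[0,0,0],[0,0,0],[0,0,0],[0,0,0]]' --rotation '[[0,0,0],[0,0,0],[0,0,0],[0,0,0],[0,0,0],[0,0,0],[0,0,0],[0,0,0],[0,0,0],[0,0,0],[0,0,0],[0,0,0]]' --grip '[-1,-1,-1,-1,-1,-1,-1,0,0.4,0.6,0.6,0.6]'

```text
time: 23.4
ee_pos: [0.4522, -0.3125, 0.01]
tcp_rot: [179.9, 0.0, 81.7]
wrist_force: [-0.3, 1.4, 5.9]
opening: 0.0526
grasp_force: 42.2
```

carry_out --linear '[[0,0,0.2],[0,0,0.4],[0,0,0.8],[0,0,1],[0,0,1],[0,0,1],[0,0,1],[0.4,1,0],[0.4,1,0],[0.4,1,0],[0.4,1,0],[0.4,1,0]]' --rotation '[[0,0,0],[0,0,0],[0,0,0],[0,0,0],[0,0,0],[0,0,0],[0,0,0],[0,0,0],[0,0,0],[0,0,0],[0,0,0],[0,0,0]]' --grip '[0.6,0.6,0.6,0.6,0.6,0.6,0.6,0.6,0.6,0.6,0.6,0.6]'

```text
time: 24.6
ee_pos: [0.4921, -0.2115, 0.1177]
tcp_rot: [180.0, 0.0, 81.7]
wrist_force: [-0.4, -0.3, -0.0]
opening: 0.0526
grasp_force: 41.9
```

carry_out --linear '[[0.4,1,0],[0.4,1,0],[0.4,1,0],[0.4,1,0],[0.4,1,0],[0.4,1,0],[0.4,1,0],[0.4,1,0],[0.4,1,0],[0.4,1,0],[0.4,1,0],[0.4,1,0]]' --rotation '[[0,0,0],[0,0,0],[0,0,0],[0,0,0],[0,0,0],[0,0,0],[0,0,0],[0,0,0],[0,0,0],[0,0,0],[0,0,0],[0,0,0]]' --grip '[0.6,0.6,0.6,0.6,0.6,0.6,0.6,0.6,0.6,0.6,0.6,0.6]'

```text
time: 25.8
ee_pos: [0.5881, 0.0286, 0.1176]
tcp_rot: [180.0, -0.0, 81.7]
wrist_force: [-0.8, -0.2, -1.0]
opening: 0.0525
grasp_force: 41.9
```

carry_out --linear '[[0.5,1,0],[0.5,1,0],[0.26,0.6,0],[0,0,-1],[0,0,-1],[0,0,-0.9],[0,0,-0.7],[0,0,-0.4],[0,0,-0.2],[0,0,-0.1],[0,0,0],[0,0,0]]' --rotation '[[0,0,0],[0,0,0],[0,0,0],[0,0,0],[0,0,0],[0,0,0],[0,0,0],[0,0,0],[0,0,0],[0,0,0],[0,0,0],[0,0,0]]' --grip '[0.6,0.6,0.6,0.6,0.6,0.6,0.6,0.6,0.6,0.6,0.6,0.6]'

```text
time: 27.0
ee_pos: [0.6134, 0.0798, 0.0319]
tcp_rot: [179.9, -0.0, 81.7]
wrist_force: [0.3, 0.0, -0.4]
opening: 0.0524
grasp_force: 41.9
```

carry_out --linear '[[0,0.04,-0.15],[0,0,-0.08],[0,0,-0.04],[0,0,-0.025],[0,0,-0.02],[0,0,0]]' --rotation '[[0,0,0],[0,0,0],[0,0,0],[0,0,0],[0,0,0],[0,0,0]]' --grip '[0.6,0.6,0.6,0.6,0.6,0.6]'

```text
time: 27.6
ee_pos: [0.613, 0.0806, 0.026]
tcp_rot: [180.0, -0.0, 81.7]
wrist_force: [-4.5, -0.4, 8.3]
opening: 0.052
grasp_force: 42.7
```

Now I release, rise and clear the view.

carry_out --linear '[[0,0,0.02],[0,0,0],[0,0,0],[0,0,0],[0,0,0],[0,0,0.2],[0,0,0.5],[0,0,1],[0,0,1],[0,0,1],[-1,0,1],[-1,0,1]]' --rotation '[[0,0,0],[0,0,0],[0,0,0],[0,0,0],[0,0,0],[0,0,0],[0,0,0],[0,0,0],[0,0,0],[0,0,0],[0,0,0],[0,0,0]]' --grip '[0.4,-0.5,-0.8,-1,-1,-1,-1,-1,-1,-1,-1,-1]'

```text
time: 28.8
ee_pos: [0.5727, 0.0805, 0.1408]
tcp_rot: [180.0, -0.0, 81.7]
wrist_force: [0.5, -0.6, 0.1]
opening: 0.0854
grasp_force: 0.0
```

carry_out --linear '[[-1,0.5,1],[-1,0.5,1],[-1,1,1],[-1,1,1],[-1,1,0],[-1,1,0],[-1,1,0],[-1,1,0],[-1,1,0],[-1,1,0],[0,1,0],[0,1,0]]' --rotation '[[0,0,0],[0,0,0],[0,0,0],[0,0,0],[0,0,0],[0,0,0],[0,0,0],[0,0,0],[0,0,0],[0,0,0],[0,0,0],[0,0,0]]' --grip '[-1,-1,-1,-1,-1,-1,-1,-1,-1,-1,-1,-1]'

```text
time: 30.0
ee_pos: [0.3724, 0.3014, 0.2207]
tcp_rot: [179.9, -0.1, 81.7]
wrist_force: [0.8, -0.8, 1.3]
opening: 0.0858
grasp_force: 0.0
```

```bash
python3 - <<'E'
from h import *
t=bot.camera('top');s=bot.camera('side');cv2.imwrite('pics/top3.png',t);cv2.imwrite('pics/side3.png',s)
P=np.array([[.626,.165],[.6134,.0806],[.601,-.0034],[.5885,-.0878]])
for n,i in(('top',t),('side',s)):
    sd=proj(n,np.c_[P,[.036]*4]).astype(int).tolist(); print(n,sd,discs(i,n,sd,.036,20))
print('tub',discs(t,'top',[(316,286)],.05))
cv2.imwrite('pics/crop3.png',cv2.resize(t[150:320,180:420],(800,567),interpolation=cv2.INTER_CUBIC))
E
```

```text
top [[230, 191], [272, 197], [314, 202], [357, 208]] [(622, 164, 93, 98), (611, 80, 93, 95), (598, -3, 93, 93), (586, -86, 96, 91)]
side [[321, 201], [342, 220], [366, 242], [393, 266]] [(625, 160, 65, 146), (613, 79, 56, 150), (609, -2, 142, 124), (574, -104, 77, 118)]
tub [(438, -3, 70, 127)]
```

View pics/crop3.png

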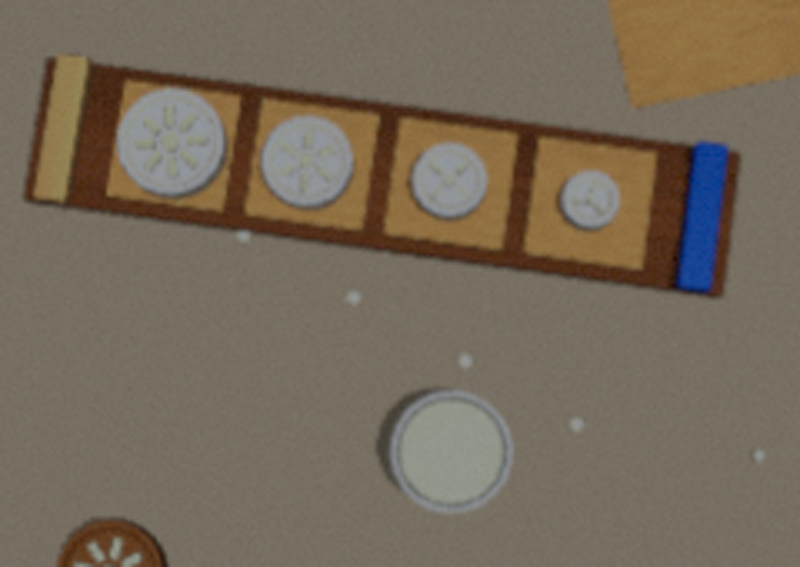

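View pics/side3.png

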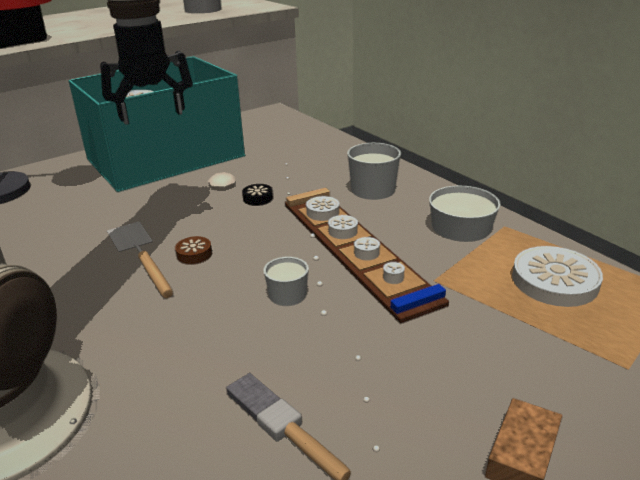

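The order is right and all four lie flat and face up: top crop at (171,141), (307,162), (450,180), (590,199), with the tub unmoved at (450,452). I measure the centring with a saturation mask.

```bash
python3 - <<'E'
from h import *
t=cv2.imread('pics/top3.png');hsv=cv2.cvtColor(t,cv2.COLOR_BGR2HSV)
P=np.array([[.626,.165],[.6134,.0806],[.601,-.0034],[.5885,-.0878]])
for p,q in zip(P,proj('top',np.c_[P,[.036]*4]).astype(int)):
    m=np.zeros(t.shape[:2],np.uint8);cv2.circle(m,tuple(map(int,q)),23,1,-1)
    m&=((hsv[...,1]<70)&(hsv[...,2]>100)).astype(np.uint8)
    c=max(cv2.findContours(m,0,1)[0],key=cv2.contourArea)
    (x,y),r=cv2.minEnclosingCircle((back('top',c[:,0],.036)*1000).astype(np.float32))
    print(np.round([x-p[0]*1000,y-p[1]*1000,2*r],1))
E
```

```text
[-1.3 -2.  66.4]
[-1.5  1.6 56. ]
[-1.5  1.  46.1]
[-1.4  2.  35.3]
```

```bash
python3 -c "
from workcell import bot
print(bot.job_done())"
```

```text
the job is handed in; nothing more can be done
None
```

All four reliefs are set down face up, each within about 2.5 mm of its pad's centre by the top camera, running smallest at the blue-taped end to largest at the bare end; the tub was left where it stood, and the job was handed in at about 30 s.

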